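# Load bar blanks through the guard flap and lock the gate

## Task

Load every aluminium bar blank on the bench into the loading bay: lay it lengthwise in the feed lane and push it through the sprung flap (never lift a blank over the bay's walls or flap), then push the blanks fully home, each flat against the end stop and packed snugly side by side against the side fence on the far side of the bay, with the flap shut behind them. Only when all are home, swing the red lock lever right over; leave everything else on the bench alone.

Things in the scene. Friction and masses are not known exactly. Their poses are not given: they have to be found in the camera images.
- bay: Fixed green sheet-metal loading bay, open at the top. Origin on the bench (z = 0) in the gate plane, on the centre line of the feed lane. x: push direction, from the feed lane (x < 0) through the gate into the bay (x > 0); y across, z up. All mm below in this frame. Bay deck 4 mm thick, x 0 to 175, y -126 to +70, between walls 45 mm high (12 mm thick). Lock lever beside the lane at y < 0.
- bay_lane (a point): Middle of the feed lane's deck, x -75, y 0, z 4 mm in the bay's frame. The lane runs from x -150 to the gate at 0, deck 4 mm thick, between two low rails 12 mm thick whose inner faces are at y -23 and +23 mm and whose tops are 12 mm above the bench (8 mm above the deck). Entry end open. The +y rail runs on, as low, through the gate into the bay to x +90.
- bay_opening (a point): Middle of the gate opening at deck level, x 0, y 0, z 4 mm. Gate walls 45 mm high stand at x -13 to -1 on both sides; the opening runs from y -46 to +24 mm, has nothing above it, and is closed by the flap.
- bay_stop (a point): Top edge of the end stop, x 175, y -46, z 45 mm; its face looks to the bay's -x, and blanks that are home touch it with an end (their centres at x 130).
- bay_fence (a point): Top edge of the side fence, x 130, y -126, z 45 mm; its face looks to the bay's +y (to the robot). The opposite wall's inner face is at y +70.
- bay_nest (a point): Where the centre of the underside of the first blank ends, x 130, y -110, z 4 mm, its length along the bay's x; the next blanks lie beside it, touching, at y -78, -46 and -14 mm.
- flap (a joint): Sprung one-way flap in the gate: upright steel plate 4 mm thick, 6 to 45 mm above the bench, on a vertical hinge at x = 0, y = -40 mm of the bay, reaching across the lane to y = +18 mm (58 mm radius). rad: 0 = shut across the lane, positive = swung into the bay (up to 1.55). It cannot swing towards the feed lane. A light spring (about 0.04 Nm shut, 0.11 Nm at 1.2 rad) shuts it as soon as nothing holds it open.
- lock (a joint): Gate lock lever: steel rod with a red ball (26 mm dia), ball centre 80 mm from the pivot, which is at x -80, y -80, 26 mm above the bench in the bay's frame, on a grey block 70 x 50 x 25 mm. It swings in the x-z plane. rad: 0 = open, leaning 0.5 rad to the bay's -x; 1.0 = locked (hard stop), leaning 0.5 rad to +x. It stays where left; about 1 to 2 N at the ball moves it.
- lock_tip (a point): Centre of the lever's red ball, 96 mm above the bench at both ends of its swing, 106 mm when upright.
- blank1: Aluminium clamp-bar blank, a rectangular bar 90 mm long (its x), 32 mm wide (its y), 40 mm high (its z), 0.31 kg, with two dark holes and a slot mark on top; all blanks are alike and either end may lead. Origin: centre of its underside. 3 or 4 blanks are present; an absent one has no pose.
- blank2: Aluminium clamp-bar blank, a rectangular bar 90 mm long (its x), 32 mm wide (its y), 40 mm high (its z), 0.31 kg, with two dark holes and a slot mark on top; all blanks are alike and either end may lead. Origin: centre of its underside. 3 or 4 blanks are present; an absent one has no pose.
- blank3: Aluminium clamp-bar blank, a rectangular bar 90 mm long (its x), 32 mm wide (its y), 40 mm high (its z), 0.31 kg, with two dark holes and a slot mark on top; all blanks are alike and either end may lead. Origin: centre of its underside. 3 or 4 blanks are present; an absent one has no pose.
- blank4: Aluminium clamp-bar blank, a rectangular bar 90 mm long (its x), 32 mm wide (its y), 40 mm high (its z), 0.31 kg, with two dark holes and a slot mark on top; all blanks are alike and either end may lead. Origin: centre of its underside. 3 or 4 blanks are present; an absent one has no pose.
- spanner: Spanner, 170 mm long, lying on the bench; origin at its underside. A bystander: leave alone.
- driver: Screwdriver lying on the bench. A bystander: leave alone.
- chip_brush: Chip brush lying on the bench. A bystander: leave alone.
- oil: Oil bottle, 60 mm diameter, 160 mm high, standing; origin under its centre. A bystander: leave alone.
- grease: Steel can, 70 mm diameter, 75 mm high, standing; origin under its centre. A bystander: leave alone.
- slug: Brass slug, 50 mm diameter, 60 mm high, standing; origin under its centre. A bystander: leave alone.
- chuck_key: T-shaped chuck key, 140 mm cross bar (along its y) with red ends, 60 mm stem to its +x, 20 mm high, lying on the bench. A bystander: leave alone.
Things that resemble listed ones, but are neither listed nor needed, are in the scene too. What is shaped like the blank3 but pink or turquoise is not meant.

How it is judged:
By the outcome, as a careful person would: the job done as asked, in the order asked, and still so for the second after the job is handed in, with the robot touching nothing.
Of blank1, blank2, blank3, blank4 only 3 to 4 are there at a start; the rules pass over those that are not, and their reading is None.
At some moment in a run one of blank1, blank2, blank3, blank4 may be knocked a few centimetres aside while the robot is not near it.
Once in a run the grip may slacken for a moment while it holds something.
It also fails if it takes over 210 s, if anything falls off the work surface, if the arm or the gripper's body presses on something with over 40 N, if the wrist force passes 120 N, or if a joint passes its speed limit or range.

## Robot

A 6-joint arm with a two-finger parallel gripper is mounted at the origin on the work surface. World frame = base frame: x ahead of the robot, y to its left, z up, the work surface at z = 0. Lengths are in m, angles in rad, forces in N, time in s.
With the tool pointing down it reaches from about 0.375 to 0.925 m from the base axis. Payload 5.7 kg.
Tool frame: the origin (TCP) lies at the very end of the fingers, on their centre line; the grasp point (between the pads) lies 19 mm behind it; x points along the fingers, z is the direction in which the jaws open and shut, and the axes are right-handed (so a half turn about x gives the same grasp; the last joint's range is limited). The gripper opens to 85 mm and grips with 20 to 120 N. Pads are 22 mm wide; open, the fingers measure 114 mm over their backs; the gripper's body (76 mm by 85 mm) begins 54 mm behind the grasp point. The pads swing forward as they close: fully open they stand 13 mm farther back than shut.
Start: joints at [1.019, 0.359, 1.51, -0, 1.272, -0.115], TCP at [0.254, 0.544, 0.231] pointing down, gripper open.
Joint ranges: [-2.97, 2.97], [-1.01, 2.36], [0.21, 2.38], [-0.96, 4.11], [0.2, 2.71], [-2.98, 2.98]. Speed limits (rad/s): [2.39, 2.39, 3.14, 3.14, 3.14, 3.14].

## Interface

Orientations are given as a 3x3 rotation matrix whose columns are the frame's x, y, z axes.
In Python, from bench import * gives the robot as it stands.
- The arm moves only by the tool play_rows, never from a script. Its argument "targets" is text: rows parted by semicolons, each of 6 numbers parted by spaces: the shift along the tool's x, y, z in cm, then the turn, a rotation vector about the tool's x, y, z in rad. A call has 1 to 10 rows; each row is the pose to reach, as a shift and turn from the pose measured when the call began, along the tool's axes at that moment; what a row does not reach only later rows make up. A row lasts 1/8 s, in which the tool goes at most 62.5 mm and 10.7 degrees, less where a joint would pass 70% of its speed; a pose out of reach is approached as far as the arm can. A call with a gripper value outside its range is refused whole. "hand" is the closure, from 0 (fully open) to 1 (shut), set as the call begins (left out, the last holds). The fingers move at their own pace and stop on an object; the grip force is fixed at half the most. Time passes only in rows, so rows that repeat a pose let the fingers close. It gives the time, the measured TCP pose, the force and the opening at its end, in the units of the state.
- state(): the state, without advancing time (a new reading comes with each control period).
- grab_frame(name): name is "scene" or "top"; returns the picture (480x640x3 uint8, red, green, blue); there is no depth.
- calibration(name): a dict with "fx", "fy", "cx", "cy" (pixels), "R" (3x3) and "t" (3): a world point X has camera coordinates R X + t. Camera axes: x right, y down, z forward; pixel columns grow to the right and rows downward; lengths in m; the calibration is good to about 2 mm. A picture is of the moment at which its call begins. calibration takes no time and is no camera call.
- hand_in(): hands the job in, once; it reports no verdict.
The state is a dict: "clock": time; "joints": joint angles; "joint_velocities": joint speeds; "joint_torque": joint torques, N m; "position": TCP position; "orientation": TCP orientation; "force": force on the tool from outside, world axes, zero at the start; "torque": the same for the moment, N m; "gripper_width": finger opening in m.
Only numpy, scipy, OpenCV 4.12 (cv2) and the standard library are available. Lean on these libraries where they do the work, as an engineer would, in place of code of your own. Each camera call takes 0.05 s, during which the arm holds its last target. There are 200 camera calls.

## Working session

There is one attempt and no reset: what is moved stays moved. The work goes in short steps, Python scripts to look and compute and a tool call to move; the robot and the scene stay as the last step left them, time stands still between calls to the robot, and variables do not carry over. Pictures are saved under pics/ and viewed, about 12 in all and at most 16, crops included, and the job is handed in when it is done.

Besides the shell and the picture viewer there is one more tool, called after "Emit:" as a command line: name --argument value ..., lists and objects as JSON in quotes. play_rows: Moves the arm, as the interface text tells. Its arguments: {"type":"object","properties":{"targets":{"type":"string"},"hand":{"type":"number"}},"required":["targets"]}

```bash
ls; mkdir -p pics
python3 - <<'E'
from bench import *
import cv2
for n in("scene","top"):
    cv2.imwrite(f"pics/{n}0.png",grab_frame(n)[:,:,::-1]); print(n,calibration(n))
print(state())
E
```

```text
pics
scene {'fx': 486.4000396479129, 'fy': 486.4000396479129, 'cx': 317.744430315059, 'cy': 235.96887900107055, 'R': array([[ 0.52460585,  0.85134466,  0.0009868 ],
       [ 0.71466106, -0.43974976, -0.54394826],
       [-0.4626535 ,  0.28606367, -0.83911818]]), 't': array([-0.22598763, -0.33759101,  1.57507737])}
top {'fx': 496.56275018905245, 'fy': 496.56275018905245, 'cx': 319.9218662162363, 'cy': 237.93099621620928, 'R': array([[ 0.00763768, -0.99990701, -0.0112973 ],
       [-0.99747043, -0.00681965, -0.07075474],
       [ 0.07067111,  0.01180912, -0.99742977]]), 't': array([-0.04395022,  0.52435072,  1.27362059])}
{'clock': 0.1, 'joints': array([ 1.01892012e+00,  3.59441421e-01,  1.51133488e+00,  3.17187806e-06,
        1.27251652e+00, -1.15093041e-01]), 'joint_velocities': array([-6.92529262e-04, -1.66097251e-03,  2.13750593e-04, -3.44032360e-05,
        1.24103148e-04,  8.79897444e-04]), 'joint_torque': array([-1.80702045e-04, -5.28647661e+01, -2.79352766e+01, -1.64284538e-04,
        5.03663847e-03, -2.84234545e-06]), 'position': array([0.25348906, 0.54313466, 0.23052856]), 'orientation': array([[-8.93952347e-04, -9.06116674e-01,  4.23026920e-01],
       [-1.44617009e-03,  4.23027818e-01,  9.06115541e-01],
       [-9.99998555e-01,  1.98255237e-04, -1.68856554e-03]]), 'force': array([ 0.57556124, -0.14012396, -0.51785836]), 'torque': array([ 0.0055189 , -0.02855794, -0.03314615]), 'gripper_width': 0.08557990199325871}
```

View pics/top0.png

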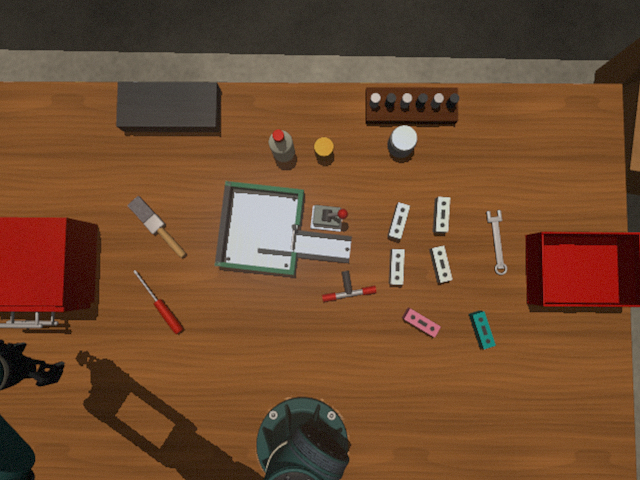

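View pics/scene0.png

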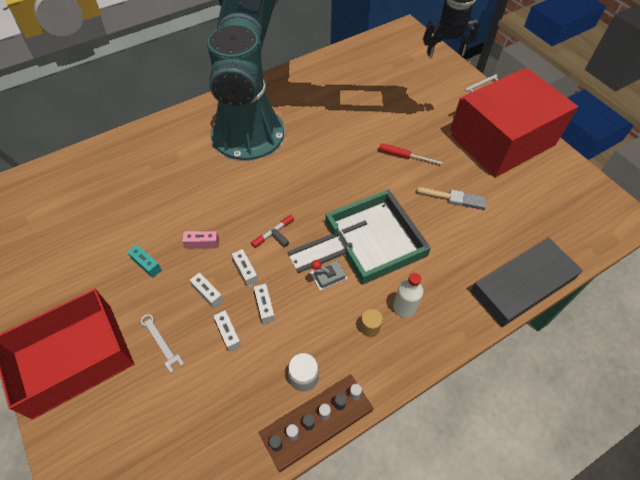

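The top view shows four white blanks (about (399,221), (443,215), (398,268), (441,265)). The bay is at (262,230), the lane at (323,247), the lever ball at (342,214) and the chuck key at (350,292).

```bash
cat > h.py <<'E'
import numpy as np, cv2
from bench import *
def ray(n,uv,z):
    c=calibration(n); uv=np.atleast_2d(np.array(uv,float))
    d=np.c_[(uv[:,0]-c["cx"])/c["fx"],(uv[:,1]-c["cy"])/c["fy"],np.ones(len(uv))]@c["R"]
    o=-c["R"].T@c["t"]; s=(np.atleast_1d(z)-o[2])/d[:,2]
    return o+d*s[:,None]
def proj(n,X):
    c=calibration(n); p=np.atleast_2d(X)@c["R"].T+c["t"]
    return np.c_[p[:,0]/p[:,2]*c["fx"]+c["cx"],p[:,1]/p[:,2]*c["fy"]+c["cy"]]
def rects(n,mask,z,amin,amax):
    out=[]
    for k in cv2.findContours(mask.astype(np.uint8),cv2.RETR_EXTERNAL,cv2.CHAIN_APPROX_NONE)[0]:
        if not amin<cv2.contourArea(k)<amax: continue
        w=ray(n,k[:,0,:],z)[:,:2]
        (c,s,a)=cv2.minAreaRect((w*1000).astype(np.float32))
        if s[0]<s[1]: s=s[::-1];a+=90
        m=cv2.moments(k); out.append((m["m10"]/m["m00"],m["m01"]/m["m00"],np.round(c,1),np.round(s,1),round((a+90)%180-90,1)))
    return out
E
python3 - <<'E'
from h import *
I=cv2.imread("pics/top0.png"); H=cv2.cvtColor(I,cv2.COLOR_BGR2HSV)
print("cam",-calibration("top")["R"].T@calibration("top")["t"])
m=(H[...,2]>175)&(H[...,1]<50)
m=cv2.morphologyEx(m.astype(np.uint8),cv2.MORPH_CLOSE,np.ones((5,5)))
for r in rects("top",m,.04,150,900): print("blank",r)
g=(H[...,0]>60)&(H[...,0]<90)&(H[...,1]>90)&(H[...,2]>40); g[:,320:]=0;g[:150]=0;g[290:]=0
for r in rects("top",g,.045,200,1e5): print("bay",r)
r=(H[...,1]>150)&((H[...,0]<8)|(H[...,0]>172)); r2=r.copy(); r2[:200]=0;r2[230:]=0;r2[:,:320]=0;r2[:,360:]=0
print("ball",rects("top",r2,.096,10,500))
cv2.imwrite("pics/c1.png",cv2.resize(I[170:340,205:465],None,fx=3,fy=3,interpolation=cv2.INTER_CUBIC))
S=cv2.imread("pics/scene0.png")
cv2.imwrite("pics/c2.png",cv2.resize(S[180:360,180:440],None,fx=3,fy=3,interpolation=cv2.INTER_CUBIC))
E
```

```text
cam [ 0.43335183 -0.05541058  1.30695086]
blank (397.24176356589146, 266.4016472868217, array([ 453. , -237.6]), array([87.8, 28.7]), -2.6)
blank (441.87965616045847, 263.4570200573066, array([ 460.8, -350.7]), array([88. , 28.4]), 13.5)
blank (399.19117647058823, 219.8514705882353, array([ 571. , -243.1]), array([87.5, 28.7]), -15.3)
blank (442.65697674418607, 213.4161821705426, array([ 587.9, -354.1]), array([87.2, 29. ]), -4.1)
blank (403.89252336448595, 137.31308411214954, array([ 785.5, -256.2]), array([61.4, 60.6]), -44.5)
ball [(342.3725490196078, 213.33893557422968, array([580.2, -95.4]), array([22.6, 20.9]), 45.1)]
```

View pics/c1.png

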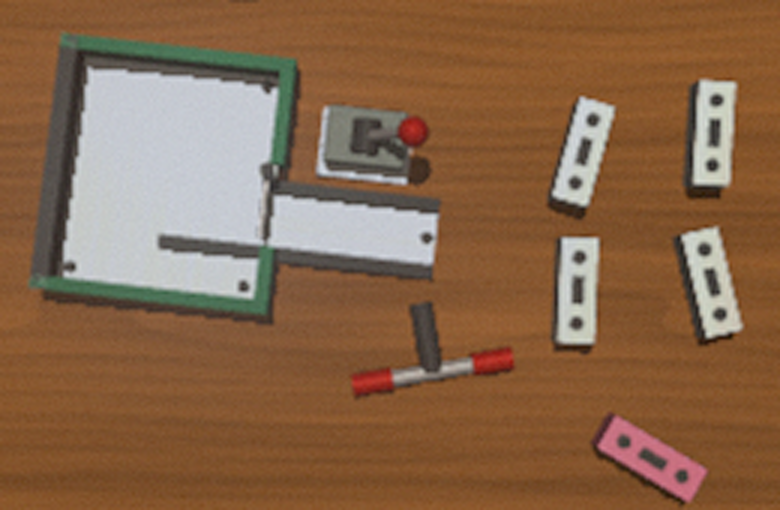

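View pics/c2.png

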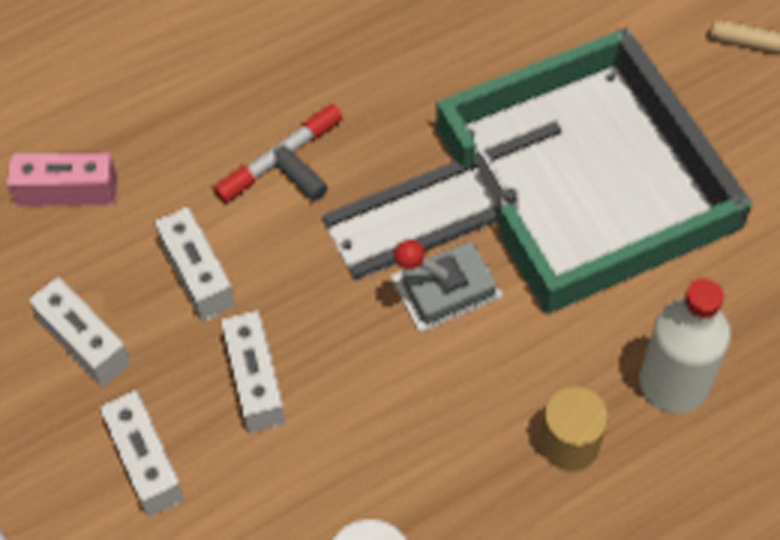

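The crops show the bay walls' outer top corners, the lane between its dark rails, the flap shut and the lever leaning towards the lane entry. Next I'll fit the bay frame from corner points.

Run:
```python
from h import *
L=np.array([[187,-138],[-13,-138],[-13,82],[187,82]])/1e3
def fit(A,B):
    a=A-A.mean(0);b=B-B.mean(0)
    th=np.arctan2((a[:,0]*b[:,1]-a[:,1]*b[:,0]).sum(),(a*b).sum()); R=np.array([[np.cos(th),-np.sin(th)],[np.sin(th),np.cos(th)]])
    t=B.mean(0)-R@A.mean(0); print(np.degrees(th),t,np.round((B-A@R.T-t)*1e3,1).tolist()); return th,t
T=np.array([[64,36],[297,60],[270,313],[32,286]])/3+[205,170]-.33
S=np.array([[748,203],[548,285],[438,103],[622,33]])/3+[180,180]-.33
a=ray("top",T,.045)[:,:2]; b=ray("scene",S,.045)[:,:2]
fit(L,a);fit(L,b)
th,t=fit(L,(a+b)/2)
R=np.array([[np.cos(th),-np.sin(th)],[np.sin(th),np.cos(th)]])
for q in ([-150,-35,12],[-150,35,12],[-150,-23,4],[-150,23,4],[90,23,12],[90,35,12],[-80-80*np.sin(.5),-80,96],[0,-126,4],[175,-126,45],[175,70,45]):
    X=np.r_[R@np.array(q[:2])/1e3+t,q[2]/1e3]
    print(q,np.round(X,3),np.round((proj("top",X)[0]-[205,170]+.33)*3),np.round((proj("scene",X)[0]-[180,180]+.33)*3))
# scene check of blanks
for c in ([.453,-.2376],[.4608,-.3507],[.571,-.2431],[.5879,-.3541]): print(np.round((proj("scene",np.r_[c,.04])[0]-[180,180]+.33)*3))
```

```text
84.22131083915775 [0.51224641 0.02940446] [[-2.1, 0.8], [-1.6, -0.4], [1.3, -1.8], [2.4, 1.4]]
83.9614321811187 [0.51533186 0.02547445] [[-2.2, 0.5], [-5.9, 3.2], [3.3, 1.4], [4.7, -5.1]]
84.093119499176 [0.51379159 0.02743812] [[-2.1, 0.7], [-3.7, 1.4], [2.3, -0.2], [3.6, -1.8]]
[-150, -35, 12] [ 0.533 -0.125  0.012] [444. 196.] [354. 274.]
[-150, 35, 12] [ 0.464 -0.118  0.012] [435. 276.] [322. 212.]
[-150, -23, 4] [ 0.521 -0.124  0.004] [442. 210.] [349. 267.]
[-150, 23, 4] [ 0.475 -0.119  0.004] [436. 263.] [328. 227.]
[90, 23, 12] [0.5   0.119 0.012] [163. 232.] [561. 127.]
[90, 35, 12] [0.488 0.121 0.012] [161. 246.] [555. 118.]
[np.float64(-118.35404308833624), -80, 96] [ 0.581 -0.099  0.096] [417. 130.] [408. 253.]
[0, -126, 4] [0.639 0.014 0.004] [285.  76.] [553. 295.]
[175, -126, 45] [0.657 0.189 0.045] [80. 47.] [731. 197.]
[175, 70, 45] [0.462 0.209 0.045] [ 52. 274.] [619.  39.]
[194. 248.]
[ 78. 316.]
[253. 357.]
[141. 439.]
```

```bash
cat >> h.py <<'E'
from scipy.spatial.transform import Rotation as Ro
TH=np.radians(84.1); T0=np.array([.513,.0285])
RB=np.array([[np.cos(TH),-np.sin(TH)],[np.sin(TH),np.cos(TH)]])
def bay(x,y): return RB@np.array([x,y])/1e3+T0
def tobay(p): return RB.T@(np.array(p)[:2]-T0)*1e3
def plan(*w):
    "each waypoint (x,y,z [m, world], jaw angle deg) -> row from the pose now"
    s=state(); O=s["orientation"]
    print("t %.2f pos %s bay %s jaw %.1f width %.4f F %s"%(s["clock"],np.round(s["position"],4),np.round(tobay(s["position"]),1),np.degrees(np.arctan2(O[1,2],O[0,2])),s["gripper_width"],np.round(s["force"],1)))
    for x,y,z,a in w:
        a=np.radians(a); xz=np.array([0,0,-1.]); zz=np.array([np.cos(a),np.sin(a),0]); Rt=np.c_[xz,np.cross(zz,xz),zz]
        d=O.T@(np.array([x,y,z])-s["position"])*100; r=Ro.from_matrix(O.T@Rt).as_rotvec()
        print(" ".join("%.2f"%v for v in d)+" "+" ".join("%.3f"%v for v in r))
def bp(x,y,z,a): return (*bay(x,y),z/1e3,a)
def blanks(name=None):
    I=grab_frame("top")[:,:,::-1].copy()
    if name: cv2.imwrite(f"pics/{name}.png",I)
    H=cv2.cvtColor(I,cv2.COLOR_BGR2HSV); m=(H[...,2]>175)&(H[...,1]<50)
    m=cv2.morphologyEx(m.astype(np.uint8),cv2.MORPH_CLOSE,np.ones((5,5)))
    for r in rects("top",m,.04,150,900): print("blank px(%.0f,%.0f)"%r[:2],*r[2:],"bay",np.round(tobay(r[2]/1e3),1))
E
python3 -c "
from h import *
plan((.48,.2,.22,75),(.453,-.2376,.15,87.4),(.453,-.2376,.06,87.4),(.453,-.2376,.014,87.4))"
```

```text
t 0.10 pos [0.2535 0.5431 0.2305] bay [485.2 311. ] jaw 65.0 width 0.0856 F [ 0.6 -0.1 -0.5]
1.08 -35.04 -21.51 -0.175 -0.002 -0.000
8.15 -51.11 -62.29 -0.391 -0.002 -0.001
17.15 -51.11 -62.27 -0.391 -0.002 -0.001
21.75 -51.11 -62.27 -0.391 -0.002 -0.001
```

Emit:
play_rows --targets "1 -35 -21.5 -0.18 0 0;1 -35 -21.5 -0.18 0 0;1 -35 -21.5 -0.18 0 0;1 -35 -21.5 -0.18 0 0;1 -35 -21.5 -0.18 0 0;1 -35 -21.5 -0.18 0 0;8 -51 -62 -0.39 0 0;8 -51 -62 -0.39 0 0;8 -51 -62 -0.39 0 0;8 -51 -62 -0.39 0 0" --hand 0

```text
clock: 1.35
position: [0.456, -0.0115, 0.1851]
orientation: [[-0.001, -0.999, 0.046], [-0.001, 0.046, 0.999], [-1.0, 0.001, -0.001]]
force: [1.4, -0.2, -1.1]
gripper_width: 0.0855
```

```bash
python3 -c "
from h import *
plan((.453,-.2376,.15,87.4),(.453,-.2376,.06,87.4),(.453,-.2376,.014,87.4))"
```

```text
t 1.35 pos [ 0.456  -0.0115  0.1851] bay [-45.6  52.6] jaw 87.3 width 0.0855 F [ 1.4 -0.2 -1.1]
3.54 -0.75 -22.60 -0.001 -0.001 -0.001
12.54 -0.76 -22.58 -0.001 -0.001 -0.001
17.14 -0.76 -22.58 -0.001 -0.001 -0.001
```

Emit:
play_rows --targets "3.5 -0.8 -22.6 0 0 0;3.5 -0.8 -22.6 0 0 0;3.5 -0.8 -22.6 0 0 0;3.5 -0.8 -22.6 0 0 0;3.5 -0.8 -22.6 0 0 0;12.5 -0.8 -22.6 0 0 0;12.5 -0.8 -22.6 0 0 0;15 -0.8 -22.6 0 0 0;17.1 -0.8 -22.6 0 0 0;17.1 -0.8 -22.6 0 0 0"

```text
clock: 2.6
position: [0.452, -0.2359, 0.0132]
orientation: [[-0.004, -0.999, 0.046], [0.001, 0.046, 0.999], [-1.0, 0.004, 0.001]]
force: [0.8, 0.0, 0.1]
gripper_width: 0.0855
```

Emit:
play_rows --targets "0 0 0 0 0 0;0 0 0 0 0 0;0 0 0 0 0 0;0 0 0 0 0 0;0 0 0 0 0 0;0 0 0 0 0 0" --hand 1

```text
clock: 3.35
position: [0.4529, -0.2366, 0.0143]
orientation: [[-0.002, -0.999, 0.046], [-0.0, 0.046, 0.999], [-1.0, 0.002, -0.0]]
force: [0.5, -0.8, 6.8]
gripper_width: 0.0311
```

Emit:
play_rows --targets "-3 0 0 0 0 0;-6 0 0 0 0 0;-6 0 0 0 0 0"

```text
clock: 3.72
position: [0.4545, -0.2376, 0.0763]
orientation: [[0.002, -0.999, 0.046], [-0.003, 0.046, 0.999], [-1.0, -0.002, -0.003]]
force: [-0.2, -0.1, -3.4]
gripper_width: 0.031
```

```bash
python3 -c "
from h import *
plan(bp(-130,0,80,-5.9),bp(-102,0,60,-5.9),bp(-102,0,35,-5.9),bp(-102,0,20,-5.9))"
```

```text
t 3.73 pos [ 0.4545 -0.2376  0.0763] bay [-270.7   30.9] jaw 87.4 width 0.0310 F [-0.2 -0.1 -3.4]
-0.40 -3.88 13.87 1.628 -0.001 0.004
1.59 -4.04 16.67 1.628 -0.001 0.004
4.09 -4.03 16.68 1.628 -0.001 0.004
5.59 -4.03 16.68 1.628 -0.001 0.004
```

Emit:
play_rows --targets "-0.8 -1 4 0.19 0 0;-0.8 -2 8 0.38 0 0;-0.8 -3 11 0.57 0 0;-0.5 -3.9 13.9 0.76 0 0;-0.5 -3.9 13.9 0.95 0 0;-0.5 -3.9 13.9 1.14 0 0;-0.5 -3.9 13.9 1.33 0 0;-0.5 -3.9 13.9 1.5 0 0;-0.5 -3.9 13.9 1.63 0 0;-0.5 -3.9 13.9 1.63 0 0"

```text
clock: 4.97
position: [0.4989, -0.1003, 0.0799]
orientation: [[-0.0, 0.104, 0.995], [-0.002, 0.995, -0.104], [-1.0, -0.002, 0.0]]
force: [0.2, 0.2, -1.8]
gripper_width: 0.0308
```

Run:
```python
from h import *
plan(bp(-102,0,60,-5.9),bp(-102,0,35,-5.9),bp(-102,0,19,-5.9))
I=grab_frame("top")[:,:,::-1]
S=grab_frame("scene")[:,:,::-1]
cv2.imwrite("pics/d.png",np.hstack([cv2.resize(I[170:310,280:430],(400,373),interpolation=2),cv2.resize(S[200:340,200:350],(400,373),interpolation=2)]))
```

```text
t 4.97 pos [ 0.4989 -0.1003  0.0799] bay [-129.5    0.8] jaw -6.0 width 0.0308 F [ 0.2  0.2 -1.8]
1.99 2.76 0.07 -0.001 0.000 0.002
4.49 2.76 0.07 -0.001 0.000 0.002
6.09 2.77 0.07 -0.001 0.000 0.002
```

View pics/d.png

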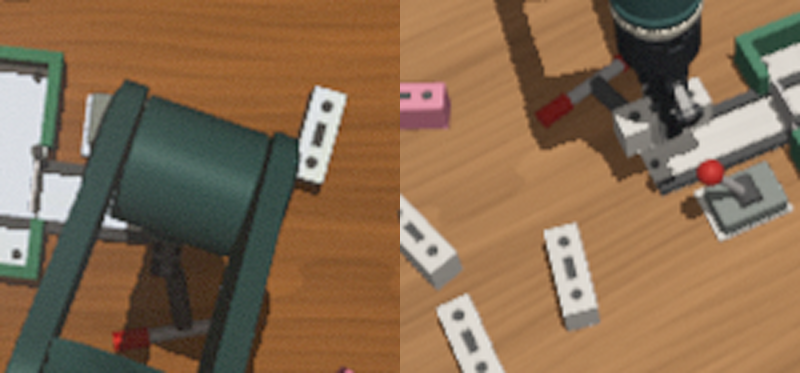

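Emit:
play_rows --targets "2 2.8 0.1 0 0 0;4.5 2.8 0.1 0 0 0;5.6 2.8 0.1 0 0 0;6.1 2.8 0.1 0 0 0;6.1 2.8 0.1 0 0 0"

```text
clock: 5.7
position: [0.5033, -0.0731, 0.0193]
orientation: [[0.001, 0.102, 0.995], [-0.003, 0.995, -0.102], [-1.0, -0.003, 0.001]]
force: [0.0, -0.1, -2.5]
gripper_width: 0.0309
```

Emit:
play_rows --targets "0 0 0 0 0 0;0 0 0 0 0 0;0 0 0 0 0 0" --hand 0.4

```text
clock: 6.08
position: [0.5038, -0.0733, 0.0199]
orientation: [[0.002, 0.102, 0.995], [-0.003, 0.995, -0.102], [-1.0, -0.003, 0.002]]
force: [-0.5, 0.1, 0.2]
gripper_width: 0.0513
```

Emit:
play_rows --targets "-3 0 0 0 0 0;-5 -3 0 0 0 0;-5 -8.5 0 0 0 0;-5 -8.5 0 0 0 0"

```text
clock: 6.58
position: [0.4959, -0.1611, 0.0709]
orientation: [[0.005, 0.106, 0.994], [-0.005, 0.994, -0.106], [-1.0, -0.004, 0.005]]
force: [-0.6, 0.7, -0.1]
gripper_width: 0.0508
```

Run:
```python
from h import *
plan(bp(-172,0,60,-5.9),bp(-172,0,16,-5.9),bp(-20,0,16,-5.9),bp(60,0,16,-5.9))
S=grab_frame("scene")[:,:,::-1]
cv2.imwrite("pics/e.png",cv2.resize(S[180:340,200:440],None,fx=3,fy=3,interpolation=2))
```

```text
t 6.58 pos [ 0.4959 -0.1611  0.0709] bay [-190.4   -2.5] jaw -6.1 width 0.0508 F [-0.6  0.7 -0.1]
1.08 1.84 -0.26 -0.003 0.005 0.004
5.48 1.86 -0.28 -0.003 0.005 0.004
5.42 17.06 -0.33 -0.003 0.005 0.004
5.38 25.06 -0.36 -0.003 0.005 0.004
```

View pics/e.png

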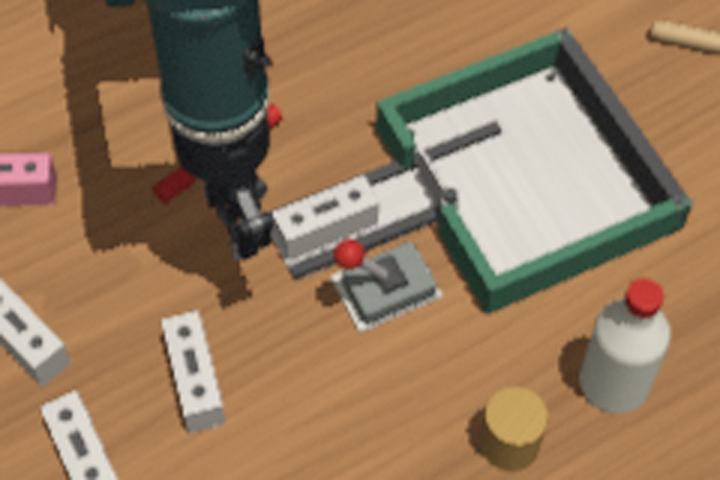

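Emit:
play_rows --targets "1 1.9 -0.2 0 0 0;1 1.9 -0.2 0 0 0;4 1.9 -0.2 0 0 0;5.5 1.9 -0.2 0 0 0;5.5 1.9 -0.2 0 0 0;5.5 3 -0.2 0 0 0;5.5 5 -0.2 0 0 0;5.5 7 -0.2 0 0 0;5.5 9 -0.2 0 0 0;5.5 10 -0.2 0 0 0" --hand 1

```text
clock: 7.88
position: [0.5042, -0.059, 0.0159]
orientation: [[0.004, 0.104, 0.995], [-0.004, 0.995, -0.104], [-1.0, -0.004, 0.004]]
force: [-0.3, -6.1, 0.2]
gripper_width: 0.0002
```

Run:
```python
from h import *
plan(bp(0,1,17,-5.9),bp(60,2,17,-5.9),bp(74,2,17,-5.9))
S=grab_frame("scene")[:,:,::-1]
cv2.imwrite("pics/f.png",cv2.resize(S[180:340,200:440],None,fx=3,fy=3,interpolation=2))
```

```text
t 7.88 pos [ 0.5042 -0.059   0.0159] bay [-88.   -0.2] jaw -6.0 width 0.0002 F [-0.3 -6.1  0.2]
-0.15 8.80 -0.13 -0.001 0.004 0.004
-0.17 14.80 -0.24 -0.001 0.004 0.004
-0.18 16.20 -0.24 -0.001 0.004 0.004
```

View pics/f.png

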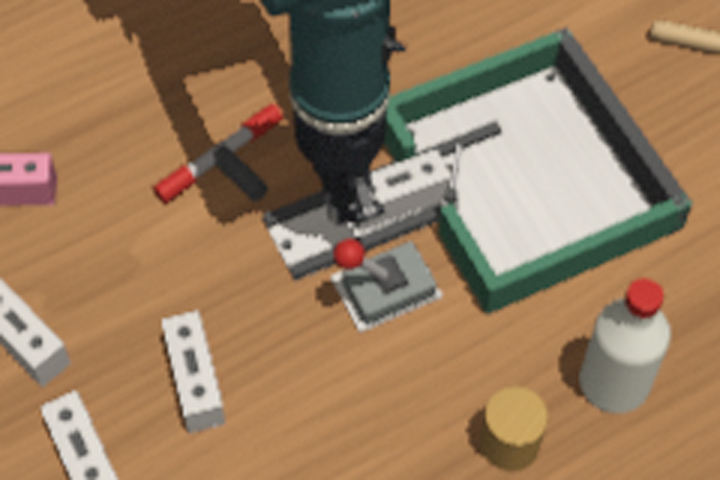

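The scene crop shows the blank opening the flap, with its front at about (450,165). I'll keep pushing.

Emit:
play_rows --targets "-0.1 2 -0.1 0 0 0;-0.1 4 -0.1 0 0 0;-0.1 6 -0.1 0 0 0;-0.1 8 -0.2 0 0 0;-0.1 10 -0.2 0 0 0;-0.1 12 -0.2 0 0 0;-0.1 13.5 -0.2 0 0 0;-0.1 15 -0.2 0 0 0;-0.1 15.6 -0.2 0 0 0;-0.1 15.9 -0.2 0 0 0"

```text
clock: 9.18
position: [0.5193, 0.1002, 0.0165]
orientation: [[0.005, 0.104, 0.995], [-0.004, 0.995, -0.104], [-1.0, -0.003, 0.005]]
force: [-0.8, -3.0, 3.4]
gripper_width: -0.0
```

Emit:
play_rows --targets "0 0.2 0 0 0 0;0 0.3 0 0 0 0;0 0.4 0 0 0 0"

```text
clock: 9.55
position: [0.5196, 0.1026, 0.0166]
orientation: [[0.004, 0.103, 0.995], [-0.006, 0.995, -0.103], [-1.0, -0.006, 0.005]]
force: [-0.5, -12.1, 4.4]
gripper_width: 0.0002
```

```bash
python3 -c "
from h import *
plan()"
```

```text
t 9.55 pos [0.5196 0.1026 0.0166] bay [74.4  1. ] jaw -5.9 width 0.0002 F [ -0.5 -12.1   4.4]
```

Emit:
play_rows --targets "-4 -0.2 0 0 0 0;-8 -0.4 0 0 0 0;-9 -0.4 0 -0.18 0 0;-9 1 0 -0.36 0 0;-9 3 2 -0.54 0 0;-9 5 4 -0.72 0 0;-9 5.5 -3 -0.9 0 0;-9 5.5 -4.6 -1.08 0 0;-9 5.5 -4.6 -1.26 0 0;-9 5.5 -4.6 -1.44 0 0"

```text
clock: 10.8
position: [0.4786, 0.163, 0.106]
orientation: [[0.004, -0.974, 0.226], [-0.005, 0.226, 0.974], [-1.0, -0.005, -0.004]]
force: [0.5, 0.5, 0.6]
gripper_width: -0.0001
```

Run:
```python
from h import *
plan(bp(128,49,80,84.1),bp(128,49,12,84.1),bp(128,-70,12,84.1))
I=grab_frame("top")[:,:,::-1]
S=grab_frame("scene")[:,:,::-1]
cv2.imwrite("pics/g.png",np.hstack([cv2.resize(I[170:310,205:355],(400,373),interpolation=2),cv2.resize(S[180:320,290:440],(400,373),interpolation=2)]))
```

```text
t 10.80 pos [0.4786 0.163  0.106 ] bay [130.2  48. ] jaw 76.9 width -0.0001 F [0.5 0.5 0.6]
2.60 0.08 -0.22 -0.125 -0.004 0.005
9.40 0.12 -0.19 -0.125 -0.004 0.005
9.45 -11.69 1.29 -0.125 -0.004 0.005
```

View pics/g.png

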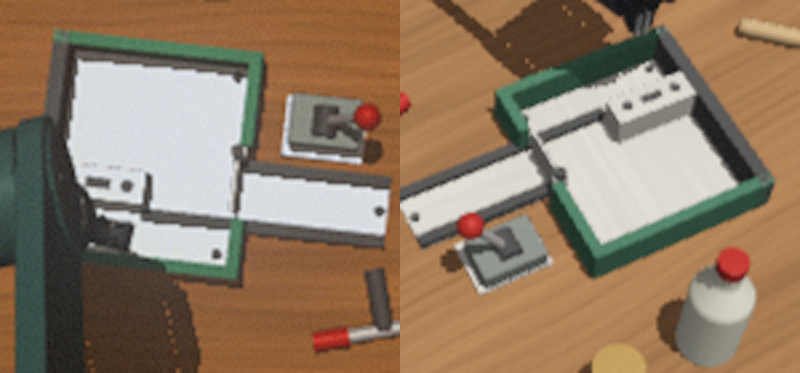

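Emit:
play_rows --targets "2.6 0.1 -0.2 -0.12 0 0;2.6 0.1 -0.2 -0.12 0 0;6 0.1 -0.2 -0.12 0 0;9.4 0.1 -0.2 -0.12 0 0;9.4 0.1 -0.2 -0.12 0 0;9.4 -2 0.1 -0.12 0 0;9.4 -4 0.3 -0.12 0 0;9.4 -6 0.6 -0.12 0 0;9.4 -8 0.8 -0.12 0 0;9.4 -9 1 -0.12 0 0" --hand 0.55

```text
clock: 12.15
position: [0.5708, 0.1513, 0.0141]
orientation: [[0.006, -0.993, 0.115], [-0.005, 0.115, 0.993], [-1.0, -0.006, -0.004]]
force: [-1.7, -0.6, -0.2]
gripper_width: 0.0386
```

```bash
python3 -c "
from h import *
plan(bp(128,-70,12,84.1),bp(128,-83,12,84.1))"
```

```text
t 12.15 pos [0.5708 0.1513 0.0141] bay [128.1 -44.9] jaw 83.4 width 0.0386 F [-1.7 -0.6 -0.2]
0.23 -2.51 0.02 -0.012 -0.004 0.006
0.24 -3.81 0.04 -0.012 -0.004 0.006
```

Emit:
play_rows --targets "0.2 -1.5 0 -0.01 0 0;0.2 -2.8 0 -0.01 0 0;0.2 -3.3 0 -0.01 0 0;0.2 -3.5 0 -0.01 0 0;0.2 -3.6 0 -0.01 0 0"

```text
clock: 12.78
position: [0.6058, 0.1472, 0.0122]
orientation: [[0.005, -0.994, 0.105], [-0.005, 0.105, 0.994], [-1.0, -0.005, -0.005]]
force: [-2.7, 0.8, 2.4]
gripper_width: 0.0384
```

Emit:
play_rows --targets "0 -0.2 0 0 0 0;0 -0.3 0 0 0 0;0 -0.4 0 0 0 0;0 -0.4 0 0 0 0"

```text
clock: 13.28
position: [0.6092, 0.1468, 0.0121]
orientation: [[0.003, -0.994, 0.105], [-0.005, 0.105, 0.994], [-1.0, -0.004, -0.005]]
force: [-3.9, 0.8, 2.4]
gripper_width: 0.0386
```

```bash
python3 -c "
from h import *
plan()"
```

```text
t 13.28 pos [0.6092 0.1468 0.0121] bay [127.6 -83.5] jaw 84.0 width 0.0386 F [-3.9  0.8  2.4]
```

Emit:
play_rows --targets "0 -0.2 0 0 0 0;0 -0.3 0 0 0 0;0 -0.3 0 0 0 0"

```text
clock: 13.65
position: [0.6091, 0.1468, 0.0119]
orientation: [[-0.002, -0.994, 0.105], [-0.005, 0.105, 0.994], [-1.0, 0.001, -0.005]]
force: [-9.3, 2.1, 8.1]
gripper_width: 0.0384
```

Emit:
play_rows --targets "0 -0.2 0 0 0 0;0 -0.3 0 0 0 0;0 -0.3 0 0 0 0"

```text
clock: 14.02
position: [0.609, 0.1468, 0.0117]
orientation: [[-0.007, -0.994, 0.105], [-0.005, 0.105, 0.994], [-1.0, 0.007, -0.006]]
force: [-10.8, 2.2, 8.5]
gripper_width: 0.0383
```

```bash
python3 -c "
from h import *
plan()"
```

```text
t 14.03 pos [0.609  0.1468 0.0117] bay [127.5 -83.4] jaw 84.0 width 0.0383 F [-10.8   2.2   8.5]
```

Emit:
play_rows --targets "0 0.6 0 0 0 0;-5 0.8 0 0 0 0;-10 1 0 0 0 0;-14 1 0 0 0 0;-14 1 0 0 0 0"

```text
clock: 14.65
position: [0.6042, 0.1488, 0.156]
orientation: [[0.003, -0.994, 0.105], [-0.004, 0.105, 0.994], [-1.0, -0.003, -0.004]]
force: [0.4, 0.5, -0.0]
gripper_width: 0.0387
```

```bash
python3 -c "
from h import *
blanks()
plan((.571,-.2431,.15,74.7),(.571,-.2431,.014,74.7),(.453,-.2376,.15,87))"
```

```text
blank px(442,263) [ 460.  -350.9] [90.  32.1] 12.8 bay [-382.8   13.7]
blank px(498,244) [ 516.6 -491.1] [160.9  33.3] 5.6 bay [-516.5  -57. ]
blank px(399,220) [ 570.8 -243.1] [89.2 31.9] -16.0 bay [-264.2  -85.4]
blank px(443,214) [ 587.6 -354. ] [88.4 32.2] -4.3 bay [-372.8 -113.5]
blank px(404,137) [ 786.1 -255.6] [62.7 61.2] 44.5 bay [-254.5 -300.9]
t 14.70 pos [0.6024 0.1486 0.1537] bay [128.7 -76.6] jaw 84.0 width 0.0383 F [-0.6  0.3 -0.4]
0.55 -1.00 -39.28 0.162 -0.005 -0.000
14.15 -1.01 -39.22 0.162 -0.005 -0.000
0.56 10.79 -39.98 -0.053 -0.005 -0.001
```

Emit:
play_rows --targets "0.3 -1 -39.3 0.16 0 0;0.3 -1 -39.3 0.16 0 0;0.3 -1 -39.3 0.16 0 0;0.3 -1 -39.3 0.16 0 0;0.3 -1 -39.3 0.16 0 0;0.3 -1 -39.3 0.16 0 0;0.3 -1 -39.3 0.16 0 0;5 -1 -39.2 0.16 0 0;8 -1 -39.2 0.16 0 0;8 -1 -39.2 0.16 0 0" --hand 0

```text
clock: 15.95
position: [0.5684, -0.2405, 0.072]
orientation: [[-0.008, -0.965, 0.262], [-0.001, 0.262, 0.965], [-1.0, 0.007, -0.003]]
force: [-0.2, 0.3, 0.6]
gripper_width: 0.0853
```

```bash
python3 -c "
from h import *
plan((.571,-.2431,.014,74.4))"
```

```text
t 15.95 pos [ 0.5684 -0.2405  0.072 ] bay [-261.9  -82.8] jaw 74.8 width 0.0853 F [-0.2  0.3  0.6]
5.80 -0.36 -0.17 0.007 -0.003 -0.007
```

Emit:
play_rows --targets "3 -0.3 -0.2 0 0 0;5 -0.4 -0.2 0 0 0;5.8 -0.4 -0.2 0 0 0;5.8 -0.4 -0.2 0 0 0"

```text
clock: 16.45
position: [0.5713, -0.2433, 0.014]
orientation: [[-0.008, -0.965, 0.262], [-0.0, 0.262, 0.965], [-1.0, 0.008, -0.002]]
force: [0.6, -0.0, -0.1]
gripper_width: 0.0854
```

Emit:
play_rows --targets "0 0 0 0 0 0;0 0 0 0 0 0;0 0 0 0 0 0;0 0 0 0 0 0;0 0 0 0 0 0;0 0 0 0 0 0" --hand 1

```text
clock: 17.2
position: [0.5719, -0.2438, 0.0149]
orientation: [[-0.007, -0.965, 0.262], [-0.001, 0.262, 0.965], [-1.0, 0.006, -0.003]]
force: [-0.8, -0.8, 6.6]
gripper_width: 0.0311
```

Emit:
play_rows --targets "-3 0 0 0 0 0;-6.5 0 0 0 0 0;-6.5 0 0 0 0 0"

```text
clock: 17.58
position: [0.5741, -0.2446, 0.0821]
orientation: [[-0.002, -0.965, 0.262], [-0.004, 0.262, 0.965], [-1.0, 0.001, -0.004]]
force: [1.1, 0.2, -3.8]
gripper_width: 0.031
```

```bash
python3 -c "
from h import *
plan(bp(-200,0,80,-5.9),bp(-130,0,80,-5.9),bp(-102,0,60,-5.9),bp(-102,0,19,-5.9))"
```

```text
t 17.57 pos [ 0.5741 -0.2446  0.0821] bay [-265.4  -88.9] jaw 74.8 width 0.0310 F [ 1.1  0.2 -3.8]
0.20 9.82 5.02 1.409 -0.004 0.002
0.17 10.95 11.93 1.409 -0.004 0.002
2.16 11.40 14.70 1.409 -0.004 0.002
6.26 11.40 14.72 1.409 -0.004 0.002
```

Emit:
play_rows --targets "0 4 2 0.18 0 0;0 8 4 0.36 0 0;0 9.8 5 0.54 0 0;0 9.8 5 0.72 0 0;0 9.8 5 0.9 0 0;0.2 10 6 1.08 0 0;0.2 10.5 9 1.26 0 0;0.2 11 12 1.41 0 0;2 11.4 14.7 1.41 0 0;2 11.4 14.7 1.41 0 0"

```text
clock: 18.82
position: [0.5, -0.0708, 0.0593]
orientation: [[-0.008, 0.102, 0.995], [-0.002, 0.995, -0.102], [-1.0, -0.003, -0.007]]
force: [-0.7, -0.1, -2.7]
gripper_width: 0.0305
```

```bash
python3 -c "
from h import *
plan(bp(-102,0,19,-5.9))"
```

```text
t 18.82 pos [ 0.5    -0.0708  0.0593] bay [-100.1    2.8] jaw -5.8 width 0.0305 F [-0.7 -0.1 -2.7]
4.02 -0.18 0.31 0.001 -0.007 0.003
```

Lower, release, retreat behind, close (same as before).

Emit:
play_rows --targets "2 -0.2 0.3 0 0 0;3.5 -0.2 0.3 0 0 0;4 -0.2 0.3 0 0 0;4 -0.2 0.3 0 0 0"

```text
clock: 19.32
position: [0.5017, -0.0735, 0.0193]
orientation: [[-0.009, 0.102, 0.995], [-0.002, 0.995, -0.102], [-1.0, -0.003, -0.009]]
force: [-0.3, 0.6, -2.5]
gripper_width: 0.0308
```

Emit:
play_rows --targets "0 0 0 0 0 0;0 0 0 0 0 0;0 0 0 0 0 0" --hand 0.4

```text
clock: 19.7
position: [0.502, -0.0736, 0.0195]
orientation: [[-0.008, 0.102, 0.995], [-0.002, 0.995, -0.102], [-1.0, -0.003, -0.008]]
force: [-0.5, 0.1, 0.2]
gripper_width: 0.0511
```

Emit:
play_rows --targets "-3 0 0 0 0 0;-5 -2.5 0 0 0 0;-5 -7.3 0 0 0 0;-5 -7.3 0 0 0 0;-5 -7.3 0 0 0 0"

```text
clock: 20.32
position: [0.4946, -0.1458, 0.0696]
orientation: [[-0.009, 0.103, 0.995], [-0.001, 0.995, -0.103], [-1.0, -0.002, -0.009]]
force: [0.3, -0.2, 0.8]
gripper_width: 0.051
```

```bash
python3 -c "
from h import *
plan(bp(-172,0,60,-5.9),bp(-172,0,17,-5.9),bp(60,2,17,-5.9),bp(74,2,17,-5.9))"
```

```text
t 20.32 pos [ 0.4946 -0.1458  0.0696] bay [-175.3    0.4] jaw -5.9 width 0.0510 F [ 0.3 -0.2  0.8]
0.95 0.33 0.05 -0.000 -0.009 0.002
5.25 0.34 0.09 -0.000 -0.009 0.002
5.21 23.54 -0.12 -0.000 -0.009 0.002
5.20 24.94 -0.12 -0.000 -0.009 0.002
```

Emit:
play_rows --targets "1 0.3 0 0 0 0;1 0.3 0 0 0 0;3.5 0.3 0 0 0 0;5.2 0.3 0 0 0 0;5.2 1.5 0 0 0 0;5.2 3 0 0 0 0;5.2 5 0 0 0 0;5.2 7 0 0 0 0;5.2 9 0 0 0 0;5.2 11 0 0 0 0" --hand 1

```text
clock: 21.58
position: [0.5058, -0.0353, 0.0182]
orientation: [[-0.008, 0.102, 0.995], [-0.002, 0.995, -0.102], [-1.0, -0.003, -0.008]]
force: [-0.5, -2.9, -0.2]
gripper_width: 0.0001
```

```bash
python3 -c "
from h import *
plan(bp(60,2,17,-5.9),bp(74,2,17,-5.9))"
```

```text
t 21.57 pos [ 0.5058 -0.0353  0.0182] bay [-64.2   0.6] jaw -5.8 width 0.0001 F [-0.5 -2.9 -0.2]
0.08 12.43 -0.12 0.001 -0.008 0.003
0.08 13.83 -0.12 0.001 -0.008 0.003
```

Emit:
play_rows --targets "0.1 2 -0.1 0 0 0;0.1 4 -0.1 0 0 0;0.1 6 -0.1 0 0 0;0.1 8 -0.1 0 0 0;0.1 10 -0.1 0 0 0;0.1 12 -0.1 0 0 0;0.1 13 -0.1 0 0 0;0.1 13.5 -0.1 0 0 0;0.1 13.8 -0.1 0 0 0;0.1 13.9 -0.1 0 0 0"

```text
clock: 22.82
position: [0.5191, 0.1027, 0.0169]
orientation: [[-0.008, 0.102, 0.995], [-0.003, 0.995, -0.102], [-1.0, -0.003, -0.007]]
force: [-1.0, -6.7, 5.2]
gripper_width: 0.0002
```

Emit:
play_rows --targets "0 0.1 0 0 0 0;0 0.2 0 0 0 0;0 0.2 0 0 0 0"

```text
clock: 23.2
position: [0.519, 0.1027, 0.017]
orientation: [[-0.008, 0.101, 0.995], [-0.005, 0.995, -0.101], [-1.0, -0.006, -0.008]]
force: [-1.0, -11.5, 4.7]
gripper_width: 0.0004
```

```bash
python3 -c "
from h import *
plan(bp(74,0,110,30),bp(128,48,110,84.1))"
```

```text
t 23.20 pos [0.519  0.1027 0.017 ] bay [74.4  1.7] jaw -5.8 width 0.0004 F [ -1.  -11.5   4.7]
-9.31 -0.09 0.09 -0.625 -0.009 0.003
-9.30 5.31 -4.70 -1.569 -0.011 -0.002
```

Home at 74.4 again. Same lift-turn to the side-push start.

Emit:
play_rows --targets "-4 -0.2 0 0 0 0;-8 -0.4 0 0 0 0;-9.3 0 0 -0.18 0 0;-9.3 2 -1 -0.36 0 0;-9.3 4 -3 -0.54 0 0;-9.3 5.3 -4.7 -0.72 0 0;-9.3 5.3 -4.7 -0.9 0 0;-9.3 5.3 -4.7 -1.08 0 0;-9.3 5.3 -4.7 -1.26 0 0;-9.3 5.3 -4.7 -1.44 0 0"

```text
clock: 24.45
position: [0.4782, 0.1608, 0.1098]
orientation: [[-0.009, -0.974, 0.225], [-0.004, 0.225, 0.974], [-1.0, 0.008, -0.006]]
force: [-0.1, 0.6, -0.5]
gripper_width: 0.0001
```

```bash
python3 -c "
from h import *
plan(bp(128,49,80,84.1),bp(128,49,13,84.1),bp(128,-40,13,84.1),bp(128,-51,13,84.1))"
```

```text
t 24.45 pos [0.4782 0.1608 0.1098] bay [128.   48.2] jaw 77.0 width 0.0001 F [-0.1  0.6 -0.5]
2.98 0.05 0.00 -0.124 -0.005 -0.008
9.68 0.00 0.04 -0.124 -0.005 -0.008
9.60 -8.83 1.15 -0.124 -0.005 -0.008
9.59 -9.92 1.28 -0.124 -0.005 -0.008
```

Emit:
play_rows --targets "3 0.1 0 -0.12 0 0;3 0.1 0 -0.12 0 0;6 0.1 0 -0.12 0 0;9.6 0.1 0 -0.12 0 0;9.6 0.1 0 -0.12 0 0;9.6 -2 0.3 -0.12 0 0;9.6 -4 0.5 -0.12 0 0;9.6 -6 0.8 -0.12 0 0;9.6 -7.5 1 -0.12 0 0;9.6 -8.8 1.1 -0.12 0 0" --hand 0.55

```text
clock: 25.7
position: [0.5657, 0.1514, 0.014]
orientation: [[-0.009, -0.994, 0.108], [-0.004, 0.108, 0.994], [-1.0, 0.009, -0.005]]
force: [-4.5, 0.8, 2.9]
gripper_width: 0.0385
```

```bash
python3 -c "
from h import *
plan(bp(128,-51,12,84.1))"
```

```text
t 25.70 pos [0.5657 0.1514 0.014 ] bay [127.6 -39.8] jaw 83.8 width 0.0385 F [-4.5  0.8  2.9]
0.19 -1.12 0.04 -0.005 -0.005 -0.009
```

Emit:
play_rows --targets "0.1 -0.6 0 0 0.01 -0.01;0.1 -1 0 0 0.01 -0.01;0.1 -1.1 0 0 0.01 -0.01;0.1 -1.3 0 0 0.01 -0.01;0.1 -1.4 0 0 0.01 -0.01"

```text
clock: 26.32
position: [0.5772, 0.1501, 0.0127]
orientation: [[-0.005, -0.994, 0.108], [-0.015, 0.108, 0.994], [-1.0, 0.003, -0.015]]
force: [-9.8, 3.2, 8.2]
gripper_width: 0.0384
```

Emit:
play_rows --targets "0 -0.1 0 0 0 0;0 -0.2 0 0 0 0;0 -0.2 0 0 0 0"

```text
clock: 26.7
position: [0.5771, 0.1501, 0.0125]
orientation: [[-0.008, -0.994, 0.108], [-0.015, 0.108, 0.994], [-1.0, 0.007, -0.015]]
force: [-7.0, 2.4, 5.1]
gripper_width: 0.0384
```

```bash
python3 -c "
from h import *
plan()"
```

```text
t 26.70 pos [0.5771 0.1501 0.0125] bay [127.6 -51.3] jaw 83.8 width 0.0384 F [-7.   2.4  5.1]
```

Emit:
play_rows --targets "0 0.6 0 0 0 0;-5 0.8 0 0 0 0;-10 1 0 0 0 0;-14 1 0 0 0 0;-14 1 0 0 0 0"

```text
clock: 27.32
position: [0.5721, 0.1537, 0.1564]
orientation: [[0.001, -0.994, 0.108], [-0.013, 0.108, 0.994], [-1.0, -0.003, -0.013]]
force: [-0.8, -0.6, -0.4]
gripper_width: 0.0384
```

```bash
python3 -c "
from h import *
blanks('t2')
plan((.460,-.3508,.15,102.8),(.460,-.3508,.07,102.8))
I=cv2.imread('pics/t2.png'); cv2.imwrite('pics/t2c.png',cv2.resize(I[170:310,205:465],None,fx=3,fy=3,interpolation=2))"
```

```text
blank px(442,263) [ 460.  -350.9] [90.  32.1] 12.8 bay [-382.8   13.7]
blank px(498,244) [ 516.8 -493. ] [161.1  33.2] 7.0 bay [-518.3  -57.4]
blank px(443,214) [ 587.6 -354. ] [88.4 32.2] -4.3 bay [-372.8 -113.5]
blank px(404,137) [ 786.1 -255.6] [62.7 61.2] 44.5 bay [-254.5 -300.9]
t 27.38 pos [0.5704 0.1534 0.1543] bay [130.1 -44.2] jaw 83.8 width 0.0385 F [ 0.3 -1.  -0.3]
1.17 5.54 -51.31 -0.331 -0.014 -0.004
9.16 5.53 -51.19 -0.331 -0.014 -0.004
```

View pics/t2c.png

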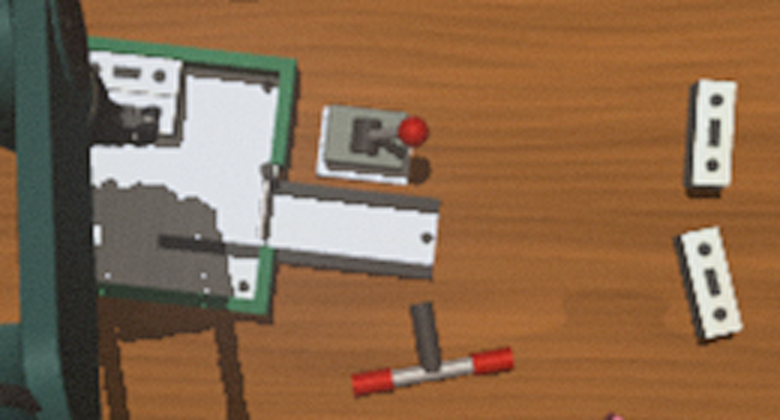

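Blank 1 and 2 lie packed at the fence, flap shut; two blanks remain where they were.

Emit:
play_rows --targets "0.5 5.5 -51.3 -0.33 0 0;0.5 5.5 -51.3 -0.33 0 0;0.5 5.5 -51.3 -0.33 0 0;0.5 5.5 -51.3 -0.33 0 0;0.5 5.5 -51.3 -0.33 0 0;0.5 5.5 -51.3 -0.33 0 0;0.5 5.5 -51.3 -0.33 0 0;0.5 5.5 -51.3 -0.33 0 0;6 5.5 -51.2 -0.33 0 0;8 5.5 -51.2 -0.33 0 0" --hand 0

```text
clock: 28.62
position: [0.4577, -0.3513, 0.0774]
orientation: [[-0.007, -0.976, -0.217], [-0.011, -0.217, 0.976], [-1.0, 0.009, -0.009]]
force: [-0.7, 0.8, 0.6]
gripper_width: 0.0852
```

```bash
python3 -c "
from h import *
plan((.460,-.3508,.014,102.9))"
```

```text
t 28.62 pos [ 0.4577 -0.3513  0.0774] bay [-383.5   15.9] jaw 102.6 width 0.0852 F [-0.7  0.8  0.6]
6.34 -0.29 0.06 -0.006 -0.009 -0.009
```

Emit:
play_rows --targets "3 -0.3 0 0 0 0;5.3 -0.3 0 0 0 0;6.3 -0.3 0 0 0 0;6.3 -0.3 0 0 0 0"

```text
clock: 29.12
position: [0.4595, -0.3507, 0.0132]
orientation: [[-0.008, -0.976, -0.217], [-0.009, -0.217, 0.976], [-1.0, 0.01, -0.007]]
force: [0.7, 0.4, 0.2]
gripper_width: 0.0852
```

Emit:
play_rows --targets "0 0 0 0 0 0;0 0 0 0 0 0;0 0 0 0 0 0;0 0 0 0 0 0;0 0 0 0 0 0;0 0 0 0 0 0" --hand 1

```text
clock: 29.88
position: [0.4602, -0.3514, 0.0143]
orientation: [[-0.007, -0.976, -0.218], [-0.011, -0.217, 0.976], [-1.0, 0.009, -0.009]]
force: [-0.7, -0.6, 5.3]
gripper_width: 0.0312
```

Emit:
play_rows --targets "-3 0 0 0 0 0;-6.5 0 0 0 0 0;-6.5 0 0 0 0 0"

```text
clock: 30.25
position: [0.4622, -0.3521, 0.0817]
orientation: [[-0.003, -0.976, -0.218], [-0.015, -0.218, 0.976], [-1.0, 0.006, -0.014]]
force: [0.3, 0.5, -2.9]
gripper_width: 0.0307
```

```bash
python3 -c "
from h import *
plan(bp(-200,0,80,-5.9),bp(-130,0,80,-5.9),bp(-102,0,60,-5.9),bp(-102,0,19,-5.9))"
```

```text
t 30.25 pos [ 0.4622 -0.3521  0.0817] bay [-383.8   11.5] jaw 102.6 width 0.0307 F [ 0.3  0.5 -2.9]
-0.10 -6.91 17.07 1.893 -0.015 0.009
-0.21 -9.13 23.71 1.893 -0.015 0.009
1.75 -10.02 26.39 1.893 -0.015 0.009
5.85 -10.05 26.45 1.893 -0.015 0.009
```

Emit:
play_rows --targets "0 -2 4 0.18 0 0;0 -3.5 9 0.36 0 0;0 -5 13 0.54 0 0;0 -6.9 17 0.72 0 0;0 -6.9 17 0.9 0 0;0 -6.9 17 1.08 0 0;-0.1 -6.9 17 1.26 0 0;-0.1 -7 17.5 1.44 0 0;-0.2 -8 20 1.62 0 0;-0.2 -9.1 23.7 1.8 0 0"

```text
clock: 31.5
position: [0.4991, -0.1008, 0.0788]
orientation: [[-0.004, 0.018, 1.0], [-0.014, 1.0, -0.018], [-1.0, -0.014, -0.004]]
force: [0.7, 0.4, -3.1]
gripper_width: 0.031
```

```bash
python3 -c "
from h import *
plan(bp(-102,0,50,-5.9),bp(-102,0,19,-5.9))"
```

```text
t 31.50 pos [ 0.4991 -0.1008  0.0788] bay [-130.     0.6] jaw -1.0 width 0.0310 F [ 0.7  0.4 -3.1]
2.84 2.83 0.31 0.085 -0.003 0.015
5.94 2.87 0.32 0.085 -0.003 0.015
```

Emit:
play_rows --targets "1.5 2.8 0.3 0.09 0 0.01;3 2.8 0.3 0.09 0 0.01;5 2.8 0.3 0.09 0 0.01;5.9 2.8 0.3 0.09 0 0.01;5.9 2.8 0.3 0.09 0 0.01"

```text
clock: 32.12
position: [0.5017, -0.0742, 0.0188]
orientation: [[-0.005, 0.107, 0.994], [-0.004, 0.994, -0.107], [-1.0, -0.005, -0.004]]
force: [-0.3, -0.2, -2.0]
gripper_width: 0.0307
```

Emit:
play_rows --targets "0 0 0 0 0 0;0 0 0 0 0 0;0 0 0 0 0 0" --hand 0.4

```text
clock: 32.5
position: [0.502, -0.0744, 0.019]
orientation: [[-0.004, 0.107, 0.994], [-0.004, 0.994, -0.107], [-1.0, -0.005, -0.004]]
force: [0.5, -1.0, 0.5]
gripper_width: 0.0508
```

Emit:
play_rows --targets "-3 0 0 0 0 0;-5 -2.5 0 0 0 0;-5 -7.3 0 0 0 0;-5 -7.3 0 0 0 0;-5 -7.3 0 0 0 0"

```text
clock: 33.12
position: [0.494, -0.1464, 0.0692]
orientation: [[-0.005, 0.108, 0.994], [-0.004, 0.994, -0.108], [-1.0, -0.004, -0.004]]
force: [-0.5, 0.2, 0.2]
gripper_width: 0.0512
```

```bash
python3 -c "
from h import *
plan(bp(-172,0,60,-5.9),bp(-172,0,17,-5.9),bp(74,2,17,-5.9))"
```

```text
t 33.12 pos [ 0.494  -0.1464  0.0692] bay [-176.     0.9] jaw -6.2 width 0.0512 F [-0.5  0.2  0.2]
0.92 0.40 0.10 -0.006 -0.004 0.004
5.22 0.42 0.11 -0.006 -0.004 0.004
5.12 25.02 -0.22 -0.006 -0.004 0.004
```

Emit:
play_rows --targets "1 0.3 0.1 0 0 0;1 0.3 0.1 0 0 0;3.5 0.3 0.1 0 0 0;5.2 0.3 0.1 0 0 0;5.2 1.5 0.1 0 0 0;5.2 3 0 0 0 0;5.2 5 0 0 0 0;5.2 7 0 0 0 0;5.2 9 0 0 0 0;5.2 11 0 0 0 0" --hand 1

```text
clock: 34.38
position: [0.5059, -0.0361, 0.0176]
orientation: [[-0.004, 0.107, 0.994], [-0.005, 0.994, -0.107], [-1.0, -0.005, -0.003]]
force: [-0.4, -3.2, -0.5]
gripper_width: -0.0001
```

Emit:
play_rows --targets "0.1 2 -0.1 0 0 0;0.1 4 -0.1 0 0 0;0.1 6 -0.1 0 0 0;0.1 8 -0.1 0 0 0;0.1 10 -0.1 0 0 0;0.1 12 -0.1 0 0 0;0.1 13 -0.1 0 0 0;0.1 13.5 -0.1 0 0 0;0.1 13.8 -0.1 0 0 0;0.1 13.9 -0.1 0 0 0"

```text
clock: 35.62
position: [0.5199, 0.1019, 0.016]
orientation: [[-0.004, 0.107, 0.994], [-0.005, 0.994, -0.107], [-1.0, -0.005, -0.003]]
force: [-0.8, -4.0, 2.5]
gripper_width: 0.0001
```

```bash
python3 -c "
from h import *
plan(bp(74,1,17,-5.9),bp(128,49,110,84.1))"
```

```text
t 35.62 pos [0.5199 0.1019 0.016 ] bay [73.7  0.7] jaw -6.1 width 0.0001 F [-0.8 -4.   2.5]
-0.10 0.03 -0.03 -0.004 -0.003 0.005
-9.41 5.36 -4.88 -1.575 -0.007 0.002
```

Emit:
play_rows --targets "0 0.1 0 0 0 0;0 0.2 0 0 0 0;0 0.3 0 0 0 0"

```text
clock: 36.0
position: [0.5199, 0.1026, 0.016]
orientation: [[-0.004, 0.106, 0.994], [-0.008, 0.994, -0.106], [-1.0, -0.009, -0.004]]
force: [-1.1, -17.3, 6.3]
gripper_width: -0.0002
```

Emit:
play_rows --targets "-4 -0.2 0 0 0 0;-8 -0.4 0 0 0 0;-9.3 0 0 -0.18 0 0;-9.3 2 -1 -0.36 0 0;-9.3 4 -3 -0.54 0 0;-9.3 5.3 -4.8 -0.72 0 0;-9.3 5.3 -4.8 -0.9 0 0;-9.3 5.3 -4.8 -1.08 0 0;-9.3 5.3 -4.8 -1.26 0 0;-9.3 5.3 -4.8 -1.44 0 0"

```text
clock: 37.25
position: [0.478, 0.1616, 0.1084]
orientation: [[-0.005, -0.973, 0.23], [-0.007, 0.23, 0.973], [-1.0, 0.003, -0.008]]
force: [0.4, -0.6, -0.4]
gripper_width: 0.0003
```

```bash
python3 -c "
from h import *
plan(bp(128,49,80,84.1),bp(128,49,13,84.1),bp(128,-10,13,84.1),bp(128,-19,13,84.1))"
```

```text
t 37.25 pos [0.478  0.1616 0.1084] bay [128.8  48.5] jaw 76.7 width 0.0003 F [ 0.4 -0.6 -0.4]
2.85 0.03 -0.06 -0.129 -0.008 -0.004
9.54 0.01 -0.00 -0.129 -0.008 -0.004
9.52 -5.84 0.75 -0.129 -0.008 -0.004
9.52 -6.73 0.87 -0.129 -0.008 -0.004
```

Emit:
play_rows --targets "3 0 0 -0.13 0 0;3 0 0 -0.13 0 0;6 0 0 -0.13 0 0;9.5 0 0 -0.13 0 0;9.5 0 0 -0.13 0 0;9.5 -2 0.3 -0.13 0 0;9.5 -4 0.5 -0.13 0 0;9.5 -5.8 0.8 -0.13 0 0;9.5 -6.5 0.9 -0.13 0 0;9.5 -6.9 0.9 -0.13 0 0" --hand 0.55

```text
clock: 38.5
position: [0.5454, 0.1541, 0.014]
orientation: [[-0.007, -0.995, 0.103], [-0.007, 0.103, 0.995], [-1.0, 0.007, -0.007]]
force: [-7.8, 2.6, 5.8]
gripper_width: 0.0385
```

Emit:
play_rows --targets "0 -0.1 0 0 0 0;0 -0.2 0 0 0 0;0 -0.2 0 0 0 0"

```text
clock: 38.88
position: [0.5453, 0.154, 0.0141]
orientation: [[-0.01, -0.995, 0.103], [-0.007, 0.103, 0.995], [-1.0, 0.01, -0.008]]
force: [-6.6, 1.2, 4.6]
gripper_width: 0.0383
```

```bash
python3 -c "
from h import *
plan()"
```

```text
t 38.88 pos [0.5453 0.154  0.0141] bay [128.1 -19.2] jaw 84.1 width 0.0383 F [-6.6  1.2  4.6]
```

Third packed at −19.2 (=−51.3+32). Fourth blank.

Emit:
play_rows --targets "0 0.6 0 0 0 0;-5 0.8 0 0 0 0;-10 1 0 0 0 0;-14 1 0 0 0 0;-14 1 0 0 0 0"

```text
clock: 39.5
position: [0.5399, 0.1565, 0.158]
orientation: [[-0.002, -0.995, 0.103], [-0.006, 0.103, 0.995], [-1.0, 0.001, -0.006]]
force: [0.0, 0.3, -0.3]
gripper_width: 0.0383
```

```bash
python3 -c "
from h import *
blanks('t3')
plan((.5876,-.354,.15,85.7),(.5876,-.354,.07,85.7))"
```

```text
blank px(498,244) [ 516.8 -493. ] [161.1  33.2] 7.0 bay [-518.3  -57.4]
blank px(427,223) [ 562.3 -314.7] [88.7 32.1] -6.8 bay [-336.3  -84.3]
blank px(404,137) [ 786.1 -255.6] [62.7 61.2] 44.5 bay [-254.5 -300.9]
t 39.55 pos [0.5383 0.1561 0.1559] bay [129.6 -12. ] jaw 84.1 width 0.0384 F [ 0.2 -0.3 -0.3]
0.89 -10.16 -50.23 -0.028 -0.007 -0.005
8.89 -10.20 -50.18 -0.028 -0.007 -0.005
```

```bash
python3 -c "
from h import *
blanks()
plan((.562,-.3147,.15,83.2),(.562,-.3147,.07,83.2))"
```

```text
blank px(498,244) [ 516.6 -491. ] [160.9  33. ] 5.6 bay [-516.4  -57. ]
blank px(427,223) [ 562.2 -314.7] [88.4 32.1] -6.8 bay [-336.3  -84.2]
blank px(404,137) [ 786.1 -255.6] [62.7 61.2] 44.5 bay [-254.5 -300.9]
t 39.60 pos [0.537  0.1559 0.1544] bay [129.2 -10.8] jaw 84.1 width 0.0381 F [-0.7  0.9 -0.6]
0.74 -7.34 -46.55 0.016 -0.008 -0.008
8.74 -7.40 -46.49 0.016 -0.008 -0.008
```

The last blank was knocked and now rests at (0.562, −0.315).

Emit:
play_rows --targets "0.3 -7.4 -46.5 0.02 0 0;0.3 -7.4 -46.5 0.02 0 0;0.3 -7.4 -46.5 0.02 0 0;0.3 -7.4 -46.5 0.02 0 0;0.3 -7.4 -46.5 0.02 0 0;0.3 -7.4 -46.5 0.02 0 0;0.3 -7.4 -46.5 0.02 0 0;0.3 -7.4 -46.5 0.02 0 0;5 -7.4 -46.5 0.02 0 0;8 -7.4 -46.5 0.02 0 0" --hand 0

```text
clock: 40.85
position: [0.5599, -0.3144, 0.0735]
orientation: [[-0.013, -0.992, 0.124], [-0.004, 0.124, 0.992], [-1.0, 0.012, -0.006]]
force: [0.1, 0.5, -1.4]
gripper_width: 0.0851
```

```bash
python3 -c "
from h import *
plan((.5622,-.3147,.014,83.2))"
```

```text
t 40.85 pos [ 0.5599 -0.3144  0.0735] bay [-336.2  -81.9] jaw 82.9 width 0.0851 F [ 0.1  0.5 -1.4]
5.95 -0.30 0.03 -0.006 -0.006 -0.012
```

Emit:
play_rows --targets "3 -0.3 0 0 0 -0.01;5 -0.3 0 0 0 -0.01;5.9 -0.3 0 0 0 -0.01;5.9 -0.3 0 0 0 -0.01"

```text
clock: 41.35
position: [0.562, -0.3148, 0.0141]
orientation: [[-0.004, -0.992, 0.124], [-0.005, 0.124, 0.992], [-1.0, 0.003, -0.005]]
force: [0.9, -0.3, 1.2]
gripper_width: 0.0853
```

Emit:
play_rows --targets "0 0 0 0 0 0;0 0 0 0 0 0;0 0 0 0 0 0;0 0 0 0 0 0;0 0 0 0 0 0;0 0 0 0 0 0" --hand 1

```text
clock: 42.1
position: [0.5627, -0.3155, 0.0152]
orientation: [[-0.002, -0.992, 0.124], [-0.006, 0.124, 0.992], [-1.0, 0.001, -0.007]]
force: [-1.0, 0.1, 5.9]
gripper_width: 0.0311
```

Emit:
play_rows --targets "-3 0 0 0 0 0;-6.5 0 0 0 0 0;-6.5 0 0 0 0 0"

```text
clock: 42.48
position: [0.5645, -0.3162, 0.0825]
orientation: [[0.002, -0.992, 0.124], [-0.009, 0.124, 0.992], [-1.0, -0.003, -0.009]]
force: [0.4, 0.6, -3.4]
gripper_width: 0.0306
```

```bash
python3 -c "
from h import *
plan(bp(-200,0,80,-5.9),bp(-130,0,80,-5.9),bp(-102,0,60,-5.9),bp(-102,0,19,-5.9))"
```

```text
t 42.48 pos [ 0.5645 -0.3162  0.0825] bay [-337.6  -86.7] jaw 82.9 width 0.0306 F [ 0.4  0.6 -3.4]
0.10 8.96 13.57 1.549 -0.004 0.010
0.04 9.11 20.57 1.549 -0.004 0.010
2.01 9.18 23.39 1.549 -0.004 0.010
6.11 9.19 23.42 1.549 -0.004 0.010
```

Emit:
play_rows --targets "0 3 4 0.18 0 0;0 6 8 0.36 0 0;0 9 12 0.54 0 0;0 9 13.6 0.72 0 0;0 9 13.6 0.9 0 0;0.1 9 13.6 1.08 0 0;0 9.1 17 1.26 0 0;0 9.1 20.6 1.44 0 0;0 9.1 20.6 1.55 0 0;2 9.2 23.4 1.55 0 0.01"

```text
clock: 43.72
position: [0.503, -0.0731, 0.0598]
orientation: [[-0.002, 0.105, 0.994], [-0.003, 0.994, -0.105], [-1.0, -0.003, -0.001]]
force: [0.1, -0.4, -4.0]
gripper_width: 0.0311
```

```bash
python3 -c "
from h import *
plan(bp(-102,0,19,-5.9))"
```

```text
t 43.73 pos [ 0.503  -0.0731  0.0598] bay [-102.1   -0.5] jaw -6.1 width 0.0311 F [ 0.1 -0.4 -4. ]
4.08 0.03 -0.04 -0.003 -0.001 0.003
```

Emit:
play_rows --targets "2 0 0 0 0 0;3.5 0 0 0 0 0;4 0 0 0 0 0;4 0 0 0 0 0"

```text
clock: 44.22
position: [0.5026, -0.0734, 0.0196]
orientation: [[-0.002, 0.106, 0.994], [-0.003, 0.994, -0.106], [-1.0, -0.003, -0.002]]
force: [-0.4, -0.8, -2.7]
gripper_width: 0.0309
```

Emit:
play_rows --targets "0 0 0 0 0 0;0 0 0 0 0 0;0 0 0 0 0 0" --hand 0.4

```text
clock: 44.6
position: [0.5029, -0.0736, 0.0199]
orientation: [[-0.002, 0.106, 0.994], [-0.003, 0.994, -0.106], [-1.0, -0.003, -0.001]]
force: [0.0, 0.7, -0.1]
gripper_width: 0.051
```

Emit:
play_rows --targets "-3 0 0 0 0 0;-5 -2.5 0 0 0 0;-5 -7.3 0 0 0 0;-5 -7.3 0 0 0 0;-5 -7.3 0 0 0 0"

```text
clock: 45.22
position: [0.4949, -0.1458, 0.07]
orientation: [[-0.002, 0.107, 0.994], [-0.002, 0.994, -0.107], [-1.0, -0.003, -0.002]]
force: [0.5, 0.3, 0.2]
gripper_width: 0.0516
```

```bash
python3 -c "
from h import *
plan(bp(-172,0,60,-5.9),bp(-172,0,17,-5.9),bp(74,2,17,-5.9))"
```

```text
t 45.23 pos [ 0.4949 -0.1458  0.07  ] bay [-1.752e+02  1.000e-01] jaw -6.2 width 0.0516 F [0.5 0.3 0.2]
1.00 0.32 0.01 -0.004 -0.002 0.003
5.30 0.33 0.02 -0.004 -0.002 0.003
5.24 24.93 -0.29 -0.004 -0.002 0.003
```

Emit:
play_rows --targets "1 0.3 0 0 0 0;1 0.3 0 0 0 0;3.5 0.3 0 0 0 0;5.2 0.3 0 0 0 0;5.2 1.5 0 0 0 0;5.2 3 0 0 0 0;5.2 5 -0.1 0 0 0;5.2 7 -0.1 0 0 0;5.2 9 -0.1 0 0 0;5.2 11 -0.1 0 0 0" --hand 1

```text
clock: 46.48
position: [0.5058, -0.0354, 0.0186]
orientation: [[-0.001, 0.106, 0.994], [-0.003, 0.994, -0.106], [-1.0, -0.004, -0.001]]
force: [-1.0, -4.6, -1.6]
gripper_width: 0.0002
```

Emit:
play_rows --targets "0.1 2 -0.1 0 0 0;0.1 4 -0.1 0 0 0;0.1 6 -0.1 0 0 0;0.1 8 -0.1 0 0 0;0.1 10 -0.1 0 0 0;0.1 12 -0.1 0 0 0;0.1 13 -0.1 0 0 0;0.1 13.5 -0.1 0 0 0;0.1 13.8 -0.1 0 0 0;0.1 13.9 -0.1 0 0 0"

```text
clock: 47.72
position: [0.5197, 0.1027, 0.0172]
orientation: [[-0.001, 0.106, 0.994], [-0.004, 0.994, -0.106], [-1.0, -0.004, -0.001]]
force: [-1.1, -8.3, 6.8]
gripper_width: -0.0002
```

Emit:
play_rows --targets "0 0.1 0 0 0 0;0 0.2 0 0 0 0;0 0.2 0 0 0 0"

```text
clock: 48.1
position: [0.5197, 0.1027, 0.0173]
orientation: [[-0.002, 0.105, 0.994], [-0.006, 0.994, -0.105], [-1.0, -0.006, -0.001]]
force: [-0.8, -11.4, 5.4]
gripper_width: 0.0001
```

```bash
python3 -c "
from h import *
plan(bp(74,1,17,-5.9),bp(128,49,110,84.1))"
```

```text
t 48.10 pos [0.5197 0.1027 0.0173] bay [74.5  1. ] jaw -6.1 width 0.0001 F [ -0.8 -11.4   5.4]
0.03 -0.05 0.00 -0.003 -0.001 0.006
-9.30 5.28 -4.82 -1.573 -0.006 0.004
```

Emit:
play_rows --targets "-4 -0.2 0 0 0 0;-8 -0.4 0 0 0 0;-9.3 0 0 -0.18 0 0;-9.3 2 -1 -0.36 0 0;-9.3 4 -3 -0.54 0 0;-9.3 5.3 -4.8 -0.72 0 0;-9.3 5.3 -4.8 -0.9 0 0;-9.3 5.3 -4.8 -1.08 0 0;-9.3 5.3 -4.8 -1.26 0 0;-9.3 5.3 -4.8 -1.44 0 0"

```text
clock: 49.35
position: [0.4775, 0.1613, 0.1096]
orientation: [[-0.002, -0.973, 0.23], [-0.005, 0.23, 0.973], [-1.0, 0.001, -0.005]]
force: [1.1, -0.2, -0.5]
gripper_width: 0.0001
```

```bash
python3 -c "
from h import *
plan(bp(128,49,80,84.1),bp(128,49,13,84.1),bp(128,20,13,84.1),bp(128,13,13,84.1))"
```

```text
t 49.35 pos [0.4775 0.1613 0.1096] bay [128.4  49. ] jaw 76.7 width 0.0001 F [ 1.1 -0.2 -0.5]
2.96 -0.01 -0.02 -0.129 -0.005 -0.001
9.66 -0.02 0.01 -0.129 -0.005 -0.001
9.66 -2.89 0.38 -0.129 -0.005 -0.001
9.66 -3.59 0.47 -0.129 -0.005 -0.001
```

Emit:
play_rows --targets "3 0 0 -0.13 0 0;3 0 0 -0.13 0 0;6 0 0 -0.13 0 0;9.6 0 0 -0.13 0 0;9.6 0 0 -0.13 0 0;9.6 -1.5 0.2 -0.13 0 0;9.6 -2.8 0.4 -0.13 0 0;9.6 -3.3 0.5 -0.13 0 0;9.6 -3.6 0.5 -0.13 0 0;9.6 -3.8 0.5 -0.13 0 0" --hand 0.55

```text
clock: 50.6
position: [0.5136, 0.1572, 0.0137]
orientation: [[-0.005, -0.995, 0.102], [-0.005, 0.102, 0.995], [-1.0, 0.005, -0.005]]
force: [-8.0, 3.0, 6.4]
gripper_width: 0.0386
```

Emit:
play_rows --targets "0 -0.2 0 0 0 0;0 -0.3 0 0 0 0;0 -0.3 0 0 0 0"

```text
clock: 50.98
position: [0.5134, 0.1571, 0.0135]
orientation: [[-0.011, -0.995, 0.102], [-0.005, 0.102, 0.995], [-1.0, 0.01, -0.006]]
force: [-8.4, 2.5, 5.7]
gripper_width: 0.0383
```

```bash
python3 -c "
from h import *
plan()"
```

```text
t 50.98 pos [0.5134 0.1571 0.0135] bay [127.9  12.8] jaw 84.1 width 0.0383 F [-8.4  2.5  5.7]
```

Emit:
play_rows --targets "0 0.6 0 0 0 0;-5 0.8 0 0 0 0;-9 1 0 0 0 0;-9 1 0 0.18 0 0;-9 1 0 0.36 0 0;-9 1 0 0.54 0 0;-9 1 0 0.72 0 0;-9 1 0 0.9 0 0;-9 1 0 1.08 0 0;-9 1 0 1.26 0 0"

```text
clock: 52.22
position: [0.5053, 0.1586, 0.1039]
orientation: [[-0.008, -0.201, 0.98], [-0.005, 0.98, 0.201], [-1.0, -0.003, -0.009]]
force: [-1.2, 0.1, -0.1]
gripper_width: 0.0384
```

```bash
python3 -c "
from h import *
plan(bp(55,-94,100,-5.9),bp(55,-94,14,-5.9),bp(72,-94,14,-5.9))"
```

```text
t 52.23 pos [0.5053 0.1586 0.1039] bay [128.6  21. ] jaw 11.6 width 0.0384 F [-1.2  0.1 -0.1]
0.34 -10.47 8.76 0.305 -0.009 0.004
8.94 -10.45 8.84 0.305 -0.009 0.004
8.93 -8.83 9.35 0.305 -0.009 0.004
```

Emit:
play_rows --targets "0.3 -5 4 0.15 0 0;0.3 -10.4 8.8 0.3 0 0;0.3 -10.4 8.8 0.3 0 0;0.3 -10.4 8.8 0.3 0 0;6 -10.4 8.8 0.3 0 0;8.9 -10.4 8.8 0.3 0 0;8.9 -10.4 8.8 0.3 0 0;8.9 -9.6 9.1 0.3 0 0;8.9 -9 9.3 0.3 0 0;8.9 -8.7 9.4 0.3 0 0" --hand 0.8

```text
clock: 53.48
position: [0.6152, 0.0922, 0.0158]
orientation: [[-0.006, 0.096, 0.995], [-0.005, 0.995, -0.096], [-1.0, -0.006, -0.005]]
force: [-1.9, -9.3, 6.2]
gripper_width: 0.017
```

Run:
```python
from h import *
plan(bp(74,-94,14,-5.9))
I=grab_frame("top")[:,:,::-1]
S=grab_frame("scene")[:,:,::-1]
cv2.imwrite("pics/k.png",np.hstack([cv2.resize(I[170:310,205:355],(400,373),interpolation=2),cv2.resize(S[180:320,290:440],(400,373),interpolation=2)]))
```

```text
t 53.48 pos [0.6152 0.0922 0.0158] bay [ 73.8 -95.2] jaw -5.5 width 0.0170 F [-1.9 -9.3  6.2]
0.18 0.02 -0.11 0.007 -0.005 0.006
```

View pics/k.png

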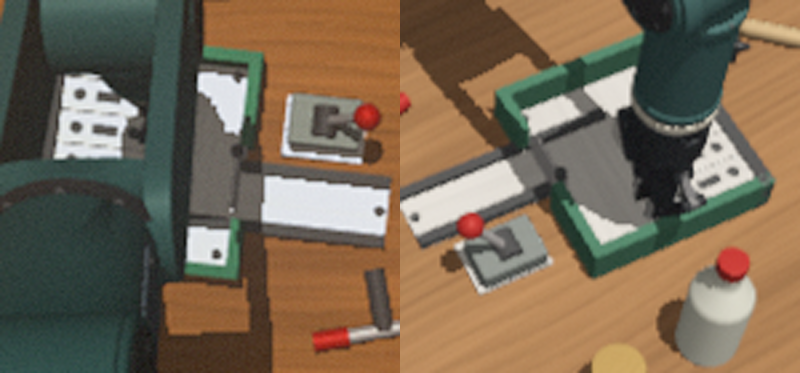

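Fingers push on the ends of the two fence-side blanks (10 pictures so far), with contact at x 73.8, so they are seated. Next the other pair.

Emit:
play_rows --targets "0 0.2 0 0 0 0;0 0.3 0 0 0 0;0 -1.5 0 0 0 0;0.1 -1.5 -3.2 0 0 0;0.1 -1.5 -6.4 0 0 0;0.1 -1.5 -6.4 0 0 0;0.1 -0.7 -6.4 0 0 0;0.1 -0.2 -6.4 0 0 0;0.1 0.1 -6.4 0 0 0;0.1 0.3 -6.4 0 0 0"

```text
clock: 54.82
position: [0.5526, 0.0991, 0.015]
orientation: [[-0.005, 0.094, 0.996], [-0.009, 0.995, -0.094], [-1.0, -0.009, -0.004]]
force: [-0.2, -18.9, 3.5]
gripper_width: 0.0174
```

```bash
python3 -c "
from h import *
plan(bp(74,-30,14,-5.9))"
```

```text
t 54.83 pos [0.5526 0.0991 0.015 ] bay [ 74.3 -32.2] jaw -5.4 width 0.0174 F [ -0.2 -18.9   3.5]
0.10 -0.03 -0.22 0.008 -0.004 0.009
```

Emit:
play_rows --targets "0 -0.8 0 0 0 0;-5 -1 0 0 0 0;-10 -1 0 0 0 0;-15 -1 0 0 0 0;-15 -7 0 0 0 0;-15 -13 0 0 0 0;-15 -19 1 0 0 0;-15 -24 3 0 0 0;-15 -24 5 0 0 0;-15 -24 5 0 0 0" --hand 1

```text
clock: 56.08
position: [0.5816, -0.1441, 0.1668]
orientation: [[-0.005, 0.096, 0.995], [-0.009, 0.995, -0.096], [-1.0, -0.009, -0.004]]
force: [-0.3, 0.1, -0.1]
gripper_width: 0.0
```

Run:
```python
from h import *
plan(bp(-165,-80,160,-5.9),bp(-165,-80,88,-5.9),bp(-100,-80,92,-5.9),bp(-66,-80,90,-5.9))
I=grab_frame("top")[:,:,::-1]
S=grab_frame("scene")[:,:,::-1]
cv2.imwrite("pics/l.png",np.hstack([cv2.resize(I[170:310,205:355],(400,373),interpolation=2),cv2.resize(S[180:320,290:440],(400,373),interpolation=2)]))
```

```text
t 56.08 pos [ 0.5816 -0.1441  0.1668] bay [-164.6  -86. ] jaw -5.5 width 0.0000 F [-0.3  0.1 -0.1]
0.68 -0.03 -0.59 0.007 -0.004 0.009
7.88 0.04 -0.57 0.007 -0.004 0.009
7.42 6.53 -0.52 0.007 -0.004 0.009
7.59 9.94 -0.50 0.007 -0.004 0.009
```

View pics/l.png

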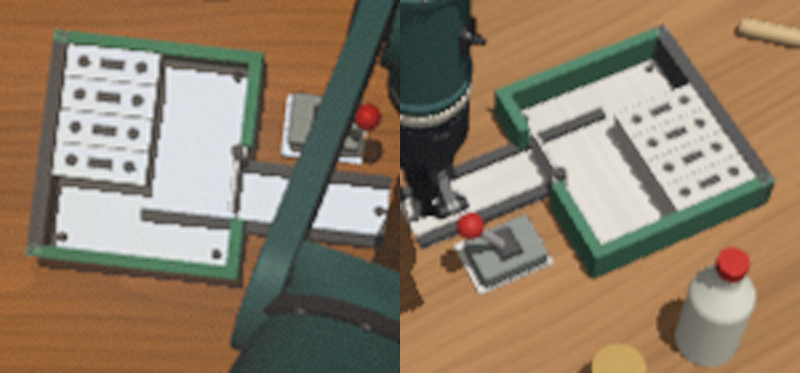

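All four blanks are packed against stop and fence at (60–160, 45–185), and the flap is shut. Next, the lever.

Emit:
play_rows --targets "4 0 -0.5 0 0 0;7.9 0 -0.5 0 0 0;7.9 0 -0.5 0 0 0;7.9 1.5 -0.5 0 0 0;7.8 3 -0.5 0 0 0;7.7 4.5 -0.5 0 0 0;7.7 6 -0.5 0 0 0;7.7 7.5 -0.5 0 0 0;7.7 9 -0.5 0 0 0;7.7 9.8 -0.5 0 0 0"

```text
clock: 57.42
position: [0.583, -0.0439, 0.0883]
orientation: [[-0.008, 0.093, 0.996], [-0.008, 0.996, -0.093], [-1.0, -0.009, -0.007]]
force: [-0.6, -6.5, -0.7]
gripper_width: -0.0001
```

Emit:
play_rows --targets "0 0.2 0 0 0 0;0 0.4 0 0 0 0;0 0.4 0 0 0 0"

```text
clock: 57.8
position: [0.583, -0.0437, 0.0883]
orientation: [[-0.009, 0.091, 0.996], [-0.014, 0.996, -0.092], [-1.0, -0.015, -0.008]]
force: [-2.0, -15.2, 0.9]
gripper_width: -0.0001
```

```bash
python3 -c "
from h import *
plan()"
```

```text
t 57.80 pos [ 0.583  -0.0437  0.0883] bay [-64.6 -77.1] jaw -5.3 width -0.0001 F [ -2.  -15.2   0.9]
```

At the hard stop (15 N). Back off, lift away, final check.

Emit:
play_rows --targets "0 -1 0 0 0 0;-1 -4 0 0 0 0;-7 -8 0 0 0 0;-10 -13 0 0 0 0;-10 -18 0 0 0 0;-10 -18 0 0 0 0"

```text
clock: 58.55
position: [0.5677, -0.2253, 0.1919]
orientation: [[-0.007, 0.096, 0.995], [-0.016, 0.995, -0.096], [-1.0, -0.016, -0.005]]
force: [0.1, 1.0, 0.1]
gripper_width: 0.0003
```

Run:
```python
from h import *
plan()
I=grab_frame("top")[:,:,::-1]
S=grab_frame("scene")[:,:,::-1]
cv2.imwrite("pics/m.png",np.hstack([cv2.resize(I[150:340,205:395],(400,400),interpolation=2),cv2.resize(S[180:320,290:430],(400,400),interpolation=2)]))
```

```text
t 58.55 pos [ 0.5677 -0.2253  0.1919] bay [-246.9  -80.5] jaw -5.5 width 0.0003 F [0.1 1.  0.1]
```

View pics/m.png

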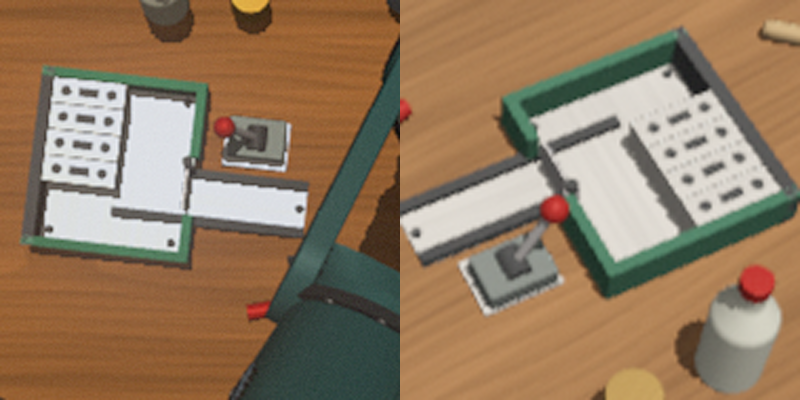

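The lever now leans to the bay side (ball at (224,127) in the left view). The four blanks are packed and the flap is shut.

```bash
python3 -c "
from bench import *
print(hand_in())"
```

```text
the job is handed in; nothing more can be done
None
```

All four blanks are loaded, and I handed the job in at about 58.6 s of the 210 s. I laid each one in the feed lane, pushed it through the flap to the end stop, then pushed it across against the fence. With all four in, I pressed them once more against the stop and swung the lever over.

**Last checks:**
- **Against the end stop:** every end push stopped at about the same place (73.7–74.5 mm, where 74 was expected), with 9–19 N on the fingers.
- **Packed side by side:** the four side pushes stopped almost exactly 32 mm apart (−83.4, −51.3, −19.2 and +12.8 mm), which is one blank width.
- **Flap and lever:** the last pictures show the flap shut and the lever leaning to the locked side. The lever stopped against about 15 N.
- **Robot:** it was clear of everything and touching nothing at hand-in.

The fourth blank was knocked aside during the run; I found its new position and picked it up there. I saw no loss of grip. I did not touch the other items on the bench. The two cameras disagreed by about 2–4 mm on where the bay is, but the contact positions above matched the given sizes. No check failed.

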